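Stand the hanging plant sign on its kickstand

TASK

Of the two slate signs hanging under the grow light, take the rectangular one: while it still hangs, pull its kickstand leg out to the stop by the tab, then lift the sign up and off its hook. Stand it on its leg wholly on the bare stone slab between the two pots, square with the slab and with its picture side facing away from the robot, and let go. Set it down without dropping it, leave the round sign on its hook, and do not shift or tip the pots.

Things in the scene. Friction and masses are not known exactly. Their poses are not given: they have to be found in the camera images.
- rack: fixed grow-light rack; origin on the bench under the middle of its hook line, x away from the robot. White lamp 140 x 500 mm, underside 381, top 440 mm high, at x +20 to +160 mm, so its front edge is 20 mm behind the hook line and a tool going for a neck must lean. Posts 30 mm square at x 90, y +-285 mm. Seedling trays (70 mm high) at x 60 to 170 mm. Two J hooks at y +-100 mm
- hook_left (a point): where a sign hangs: top of the left (+y) hook's wire, 303 mm above the bench. The wire, 6 mm thick, comes down from the lamp behind the sign (rack x +22 mm), passes level towards the robot through the sign's hole (axis 300 mm high) and turns up 18 mm on the robot's side, tip top 311 mm high
- hook_right (a point): the same on the right (-y) hook
- sign: rectangular slate sign, loose, 0.2 to 0.4 kg, on either hook. Origin: centre of the panel's lower edge; x out of its picture side (away from the robot at the start), y left, z up. Panel 8 mm thick (x), 90 wide (y), 115 high; above it a neck 8 x 30 mm, z 115 to 183, with a hole 16 mm wide, z 145 to 173. To come off it must rise 9 to 21 mm, then go 35 mm straight towards the robot
- sign_neck (a point): point on the neck to grasp across its 30 mm width (along y), sign frame (0, 0, 149) mm; free neck sides from z 115 to 183 mm
- sign_base (a point): centre of the panel's lower rear edge, sign frame (-4, 0, 0) mm
- leg (a joint): kickstand leg on the back (robot side): 0 folded, 0.56 rad at its stop, fully out; starts at 0 to 0.1. Its foot swings towards sign -x. Hinge axis along sign y through sign (-10, 0, 110) mm. Stiff by friction (0.03 N m): it stays where left, and the hanging sign swings along a little as it is pulled; when standing, the weight holds it at the stop
- leg_tab (a point): point to grasp on the leg's pull tab (14 mm wide in y, 16 high, sticking 32 mm out of the leg's outer face), 21 mm out from that face. Leg folded: sign frame (-34, 0, 30) mm. The leg bar is 12 mm wide, 6 mm thick. Panel and neck rise right behind the tab, so the tool must lean back towards the robot
- leg_foot (a point): middle of the leg's foot bar (50 mm wide), underside, 113 mm from the hinge. Leg out, sign standing: the sign leans back about 0.21 rad (top towards the leg) and the foot is 67 mm behind the panel's rear lower edge
- slab: bare grey stone slab 150 x 150 x 12 mm fixed on the bench, in the front row; origin at the centre of its underside, x away from the robot, yawed up to 0.2 rad
- round_sign: round slate sign, 110 mm across, with the same neck, no leg, on the other hook (bystander)
- pot_tall: dark pot 60 mm across, 60 mm high, with a slim plant 45 mm across up to 138 mm; origin centre of underside; stands 115 to 121 mm from the slab's centre on its left (bystander)
- pot_low: white pot 62 mm across, with plant 105 mm high; on the right of the slab, 115 to 121 mm from its centre (bystander)
- pot_mid: terracotta pot 80 mm across, with plant 100 mm high, below and between the hanging signs (bystander)
- succulent_tray: fixed black plant tray 130 x 120 mm, 70 mm high, in the front row (bystander)
- cactus_tray: fixed terracotta-coloured plant tray 130 x 120 mm, 70 mm high, in the front row (bystander)
Not all that is in view belongs to the job. What is shaped like the sign but turquoise is not meant.

How it is judged:
By the outcome, as a careful person would: the job done as asked, in the order asked, and still so for the second after the job is handed in, with the robot touching nothing.
It also fails if it takes over 64 s, if anything falls off the work surface, if the arm or the gripper's body presses on something with over 40 N, if the wrist force passes 120 N, or if a joint passes its speed limit or range.

ROBOT

A 6-joint arm with a two-finger parallel gripper is mounted at the origin on the work surface. World frame = base frame: x ahead of the robot, y to its left, z up, the work surface at z = 0. Lengths are in m, angles in rad, forces in N, time in s.
With the tool pointing down it reaches from about 0.3 to 0.75 m from the base axis. Payload 8.5 kg.
Tool frame: the origin (TCP) lies between the finger pads; the fingertips stand 17 mm ahead of it and the grasp point (between the pads) lies 2 mm behind it (ctrl.tips_ahead is the distance from the TCP to the fingertips, in m); z points along the fingers, y is the direction in which the jaws open and shut (so a half turn about z gives the same grasp; the last joint's range is limited). The gripper opens to 88 mm and grips with 3 to 60 N. Pads are 18 mm wide; open, the fingers measure 123 mm over their backs; the gripper's body (75 mm by 187 mm) begins 45 mm behind the grasp point.
Start: joints at [-1.379, 0.381, 1.297, -0, 1.464, -0.215], TCP at [0.218, -0.505, 0.256] pointing down, gripper open.
Joint ranges: [-3.11, 3.11], [-0.89, 2.33], [0.22, 2.48], [-1.42, 4.56], [0.17, 2.85], [-2.88, 2.88]. Speed limits (rad/s): [2.39, 2.39, 3.14, 3.14, 3.14, 3.14].

INTERFACE

Orientations are given as a rotation vector (axis times angle).
In Python, from rig import telemetry, optics, job, ctrl gives the robot as it stands.
- The arm moves only by the tool move_arm, never from a script. Its argument "series" is a list of rows, each a list of 7 numbers: the shift along the tool's x, y, z in cm, then the turn, a rotation vector about the tool's x, y, z in degrees, then the opening, from 0 (shut) to 1 (fully open). In form: [[x, y, z, wx, wy, wz, claw], ...]. A call has 1 to 5 rows; each row is the pose to reach, as a shift and turn from the pose commanded when the call began, along the tool's axes at that moment; what a row does not reach only later rows make up. A row lasts 1/8 s, in which the tool goes at most 62.5 mm and 10.7 degrees, less where a joint would pass 70% of its speed; a pose out of reach is approached as far as the arm can. A call with a gripper value outside its range is refused whole. The fingers move at their own pace and stop on an object; "newtons" is the grip in N (left out, the last holds). Time passes only in rows, so rows that repeat a pose let the fingers close. It gives the time, the measured TCP pose, the force and the opening at its end, in the units of the state.
- telemetry.read_state(): the state, without advancing time (a new reading comes with each control period).
- optics.capture(name): name is "scene" or "top" or "wrist"; returns a dict with "frame" (480x640x3 uint8, red, green, blue), "depth" (480x640 float32, m along the optical axis (not along the pixel's ray), 0 where there is no reading), "vertical_fov" (degrees; the focal length in pixels is half the picture's height over the tangent of half this angle, whatever the lens; pixels are square), "cx", "cy" (the principal point, pixels), "k1" (the pictures are not rectified: a ray, as slopes to the right and down, at radius r is drawn at 1 + k1 r^2 times it, then the intrinsics apply), "world_from_camera" (4x4, takes a point from camera to world coordinates); the wrist camera has in their place "T_tool_cam" (4x4, takes a point from camera to tool coordinates, whose origin is the TCP and whose axes are the flange's). Camera axes: x right, y up, looking along -z (the intrinsics and any distortion apply to the point x, -y, -z); pixel columns grow to the right and rows downward; lengths in m; the calibration is good to about 2 mm. A picture is of the moment at which its call begins: read the wrist's pose just before it.
- job.finish_job(): hands the job in, once; it reports no verdict.
The state is a dict: "time_s": time; "joint_pos": joint angles; "qvel": joint speeds; "effort": joint torques, N m; "ee_pos": TCP position; "tcp_rot": TCP orientation; "force": force on the tool from outside, world axes, zero at the start; "ft_torque": the same for the moment, N m; "gripper_width": finger opening in m.
Only numpy, scipy, OpenCV 4.12 (cv2) and the standard library are available. Lean on these libraries where they do the work, as an engineer would, in place of code of your own. Each camera call takes 0.05 s, during which the arm holds its last target. There are 200 camera calls.

## Working session

There is one attempt and no reset: what is moved stays moved. The work goes in short steps, Python scripts to look and compute and a tool call to move; the robot and the scene stay as the last step left them, time stands still between calls to the robot, and variables do not carry over. Pictures are saved under pics/ and viewed, about 8 in all and at most 12, crops included, and the job is handed in when it is done.

Besides the shell and the picture viewer there is one more tool, called after "Emit:" as name([rows], argument=value, ...), one row to a line, values as JSON. move_arm: Moves the arm, as the interface text tells. Its arguments: {"type":"object","properties":{"series":{"type":"array"},"newtons":{"type":"number"}},"required":["series"]}

```bash
mkdir -p pics; ls; cat > h.py <<'E'
import numpy as np, cv2
from scipy.spatial.transform import Rotation as R
from rig import telemetry, optics, job, ctrl
def cap(name,fn=None):
    s=telemetry.read_state(); c=optics.capture(name)
    if fn: cv2.imwrite('pics/'+fn,c['frame'][:,:,::-1])
    if 'world_from_camera' in c: T=np.array(c['world_from_camera'])
    else:
        W=np.eye(4); W[:3,:3]=R.from_rotvec(s['tcp_rot']).as_matrix(); W[:3,3]=s['ee_pos']
        T=W@np.array(c['T_tool_cam'])
    c['T']=T; return c
def cloud(c):
    d=c['depth']; h,w=d.shape; f=h/2/np.tan(np.radians(c['vertical_fov'])/2)
    K=np.array([[f,0,c['cx']],[0,f,c['cy']],[0,0,1.]])
    u,v=np.meshgrid(np.arange(w),np.arange(h))
    p=np.stack([u,v],-1).reshape(-1,1,2).astype(np.float64)
    n=cv2.undistortPoints(p,K,np.array([c['k1'],0,0,0.])).reshape(h,w,2)
    P=np.stack([n[...,0]*d,-n[...,1]*d,-d,np.ones_like(d)],-1)@c['T'].T
    P=P[...,:3]; P[d==0]=np.nan; return P
def pix(c,X):
    q=np.linalg.inv(c['T'])@np.r_[X,1]; f=240/np.tan(np.radians(c['vertical_fov'])/2)
    a=np.array([q[0],-q[1]])/-q[2]; a=a*(1+c['k1']*(a@a)); return a*f+[c['cx'],c['cy']]
def pose():
    s=telemetry.read_state(); return np.array(s['ee_pos']),R.from_rotvec(s['tcp_rot'])
def delta(p,Rt):
    """shift cm, turn deg in tool axes to reach p,Rt from the measured pose"""
    p0,R0=pose(); return np.round(R0.inv().apply(np.array(p)-p0)*100,2),np.round((R0.inv()*Rt).as_rotvec(degrees=True),1)
E
python3 - <<'E'
from h import *
for n in('scene','top'):
    c=cap(n,n+'0.png'); P=cloud(c); np.save(n+'.npy',P); print(n,c['T'].round(3),c['vertical_fov'],c['k1'])
print(telemetry.read_state(),ctrl.tips_ahead)
a=cv2.imread('pics/scene0.png');b=cv2.imread('pics/top0.png')
E
```

```text
pics
scene [[ 0.971 -0.227  0.076  0.513]
 [ 0.239  0.921 -0.309 -0.372]
 [-0.     0.318  0.948  1.343]
 [ 0.     0.     0.     1.   ]] 46.63948572269191 -0.12756526670402663
top [[ 0.021  0.998 -0.051  0.386]
 [-1.     0.02  -0.018 -0.017]
 [-0.017  0.052  0.999  1.318]
 [ 0.     0.     0.     1.   ]] 54.662632658219756 0.019629897676026044
{'time_s': 0.1, 'joint_pos': array([-1.37928538e+00,  3.81150714e-01,  1.29815205e+00, -6.72823827e-07,
        1.46360823e+00, -2.15284396e-01]), 'qvel': array([-1.45102102e-05, -1.43937472e-03, -2.56161549e-03,  7.19326932e-04,
        1.16319882e-04,  4.46529384e-04]), 'effort': array([ 3.92791088e-03, -4.38649786e+01, -2.24912453e+01,  7.14847818e-02,
        3.42323491e-02, -5.57210649e-05]), 'ee_pos': array([ 0.21757901, -0.50488656,  0.25519874]), 'tcp_rot': array([-3.07554048e+00, -6.34329642e-01, -2.35543271e-05]), 'force': array([ 0.3993973 , -0.08492473, -0.4773388 ]), 'ft_torque': array([0.01681712, 0.02404301, 0.02683632]), 'gripper_width': 0.08833781228022071} 0.017
```

View pics/scene0.png

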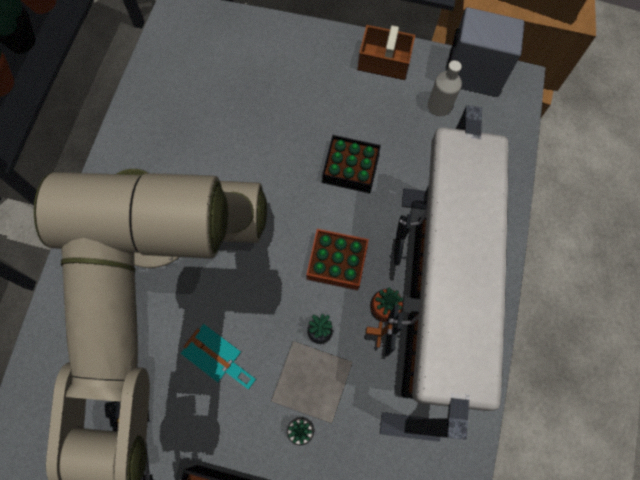

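View pics/top0.png

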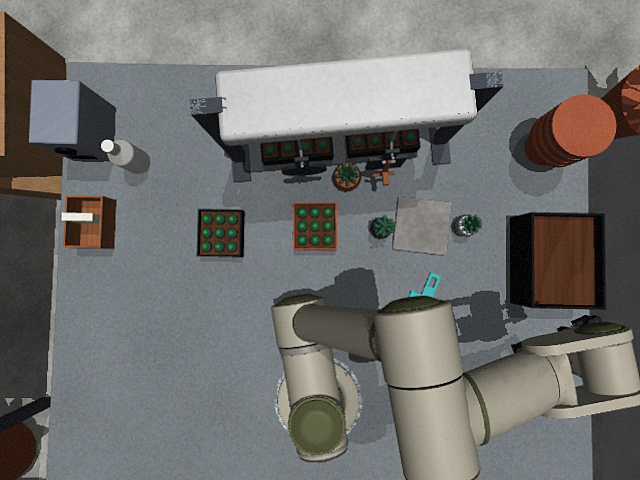

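The rectangular sign, with its orange leg and tab, is on the right (−y) hook: tab at about (376,332) in the scene view and (381,175) in the top view. The slab is at (422,225) in the top view, between the two pots. Next I'll measure these.

```bash
python3 - <<'E'
from h import *
for n in('scene','top'):
    P=np.load(n+'.npy'); img=cv2.imread(f'pics/{n}0.png'); z=P[...,2]
    # lamp
    m=(abs(z-.44)<.012)&(P[...,0]>.4)&(img.min(-1)>120)
    q=P[m][:,:2].astype(np.float32); r=cv2.minAreaRect(q); print(n,'lamp',r,np.median(P[m][:,2]))
    g=img.astype(int)
    box=(slice(335,425),slice(265,360)) if n=='scene' else (slice(190,262),slice(388,460))
    mm=np.zeros(z.shape,bool); mm[box]=True
    s=mm&(abs(z-.012)<.006)&(g[...,2]>=g[...,0]+1)
    q=P[s]; print('slab z',np.median(q[:,2]),len(q)); 
    s=mm&(z>.007)&(z<.019); k=cv2.morphologyEx(s.astype(np.uint8),cv2.MORPH_OPEN,np.ones((5,5))).astype(bool); q=P[k]; print(cv2.minAreaRect(q[:,:2].astype(np.float32)), np.mean(q,0))
    # pots: points above .03 around slab
    hsv=cv2.cvtColor(img,cv2.COLOR_BGR2HSV)
    o=(hsv[...,0]<16)&(hsv[...,1]>130)&(hsv[...,2]>70)
    bx=(slice(318,350),slice(362,392)) if n=='scene' else (slice(158,190),slice(364,400))
    mm[:]=False; mm[bx]=True
    q=P[mm&o]; print('orange',len(q)); print(q[::max(1,len(q)//25)].round(3))
E
```

```text
scene lamp ((0.7082200646400452, -0.04615134000778198), (0.1352410614490509, 0.49391648173332214), 6.18493127822876) 0.4401002890962168
slab z 0.012056516526140038 4036
((0.4904691278934479, -0.2806103527545929), (0.1506868302822113, 0.15041537582874298), 85.52783203125) [ 0.49316531 -0.28241789  0.01224083]
orange 152
[[ 0.608 -0.131  0.134]
 [ 0.607 -0.138  0.134]
 [ 0.607 -0.14   0.135]
 [ 0.58  -0.155  0.173]
 [ 0.612 -0.141  0.134]
 [ 0.585 -0.156  0.169]
 [ 0.598 -0.152  0.166]
 [ 0.619 -0.16   0.244]
 [ 0.589 -0.157  0.173]
 [ 0.602 -0.154  0.17 ]
 [ 0.582 -0.161  0.171]
 [ 0.594 -0.157  0.167]
 [ 0.606 -0.155  0.169]
 [ 0.586 -0.163  0.174]
 [ 0.599 -0.159  0.167]
 [ 0.583 -0.165  0.17 ]
 [ 0.595 -0.162  0.17 ]
 [ 0.607 -0.16   0.173]
 [ 0.593 -0.164  0.169]
 [ 0.605 -0.162  0.172]
 [ 0.606 -0.164  0.172]
 [ 0.611 -0.166  0.135]
 [ 0.612 -0.17   0.135]
 [ 0.611 -0.175  0.131]
 [ 0.611 -0.179  0.134]
 [ 0.612 -0.183  0.132]]
top lamp ((0.7083483338356018, -0.044486403465270996), (0.1364515870809555, 0.5991522669792175), 6.014369964599609) 0.43961751040947095
slab z 0.011479775652778912 2751
((0.4920511543750763, -0.2774287164211273), (0.1504848450422287, 0.1525435894727707), 84.0273208618164) [ 0.49552844 -0.28067129  0.01172556]
orange 108
[[ 0.624 -0.152  0.245]
 [ 0.621 -0.155  0.244]
 [ 0.62  -0.158  0.239]
 [ 0.61  -0.152  0.168]
 [ 0.617 -0.166  0.135]
 [ 0.608 -0.147  0.168]
 [ 0.608 -0.158  0.166]
 [ 0.614 -0.172  0.135]
 [ 0.611 -0.128  0.135]
 [ 0.611 -0.138  0.134]
 [ 0.605 -0.15   0.17 ]
 [ 0.605 -0.16   0.168]
 [ 0.613 -0.175  0.131]
 [ 0.608 -0.131  0.136]
 [ 0.608 -0.141  0.137]
 [ 0.602 -0.155  0.171]
 [ 0.6   -0.15   0.167]
 [ 0.601 -0.16   0.165]
 [ 0.598 -0.158  0.164]
 [ 0.594 -0.154  0.172]
 [ 0.593 -0.153  0.168]
 [ 0.59  -0.15   0.169]
 [ 0.59  -0.16   0.169]
 [ 0.588 -0.158  0.166]
 [ 0.585 -0.155  0.171]
 [ 0.582 -0.152  0.173]
 [ 0.581 -0.153  0.164]]
```

```bash
cat >> h.py <<'E'
def tool(e,yaw):
    """tool leaning: z forward-down at elevation e deg, jaws along -y of a frame yawed yaw"""
    e=np.radians(e); s,c=np.sin(e),np.cos(e)
    return R.from_euler('z',yaw)*R.from_matrix(np.array([[s,0,c],[0,-1,0],[c,0,-s]]))
def aim(G,e,yaw,back=0):
    Rt=tool(e,yaw); z=Rt.apply([0,0,1]); return delta(np.array(G)+z*(.002-back),Rt)
E
python3 - <<'E'
from h import *
print(aim([.595,-.158,.160],45,.106,.10))
c=optics.capture('wrist'); print(c['T_tool_cam'],c['vertical_fov'])
P=np.load('top.npy'); img=cv2.imread('pics/top0.png')
for n,b in dict(tall=(slice(212,240),slice(368,396)),low=(slice(212,240),slice(454,484)),mid=(slice(160,192),slice(331,363))).items():
    q=P[b].reshape(-1,3); q=q[(q[:,2]>.03)&(q[:,2]<.2)]; print(n,q.mean(0),q.min(0),q.max(0))
E
```

```text
(array([ 41.77, -18.97,   2.63]), array([-6.8, 44.6, 16.3]))
[[-1.84807079e-04  9.61347082e-01  2.75339344e-01  7.09815208e-02]
 [ 9.99999101e-01  5.43310769e-04 -1.22577219e-03 -3.64693345e-04]
 [-1.32798734e-03  2.75338870e-01 -9.61346318e-01 -1.28690407e-01]
 [ 0.00000000e+00  0.00000000e+00  0.00000000e+00  1.00000000e+00]] 61.64368549370015
tall [ 0.479698   -0.15632583  0.09517031] [ 0.45462417 -0.18735611  0.03083446] [ 0.5106396  -0.13139224  0.14068092]
low [ 0.49166648 -0.38742977  0.07416864] [ 0.46486749 -0.42036509  0.03004312] [ 0.52348129 -0.36465515  0.11260746]
mid [ 0.6173778  -0.06149273  0.07082015] [ 0.58422973 -0.10166246  0.03036892] [ 0.65802934 -0.02367731  0.1091875 ]
```

Emit:
move_arm([
  [41.8,-19,2.6,-6.8,44.6,16.3,0.6],
  [41.8,-19,2.6,-6.8,44.6,16.3,0.6],
  [41.8,-19,2.6,-6.8,44.6,16.3,0.6],
  [41.8,-19,2.6,-6.8,44.6,16.3,0.6],
  [41.8,-19,2.6,-6.8,44.6,16.3,0.6],
], newtons=8)

```text
time_s: 0.78
ee_pos: [0.4276, -0.273, 0.2377]
tcp_rot: [-2.861, -0.146, -1.188]
force: [1.7, -0.5, 0.6]
gripper_width: 0.0527
```

```bash
python3 -c "
from h import *
print(pose()[0],aim([.595,-.158,.160],45,.106,.10),telemetry.read_state()['joint_pos'])"
```

```text
[ 0.42763111 -0.27300894  0.2376661 ] (array([ 7.09, -9.71,  8.32]), array([ 0.1, -0.1, -0.2])) [-1.13814102  0.20700022  1.84465879  0.91132957  1.01276728 -0.14674243]
```

Emit:
move_arm([
  [7.1,-9.7,8.3,0,0,0,0.6],
  [7.1,-9.7,8.3,0,0,0,0.6],
  [7.1,-9.7,8.3,0,0,0,0.6],
  [7.1,-9.7,8.3,0,0,0,0.6],
])

```text
time_s: 1.27
ee_pos: [0.5258, -0.1647, 0.2292]
tcp_rot: [-2.861, -0.157, -1.183]
force: [-0.1, 0.1, -0.1]
gripper_width: 0.0528
```

```bash
python3 -c "
from h import *
c=cap('wrist','w1.png'); P=cloud(c); np.save('w1.npy',P)
print(pose()[0],pix(c,[.595,-.158,.160]),pix(c,[.629,-.154,.279]))
img=cv2.imread('pics/w1.png'); hsv=cv2.cvtColor(img,cv2.COLOR_BGR2HSV)
m=(hsv[...,0]<16)&(hsv[...,1]>130)&(hsv[...,2]>50)&(P[...,2]>.12)&(P[...,0]<.63)&(P[...,0]>.56)
Y=P[m]; 
for z in np.arange(.12,.25,.01):
    q=Y[abs(Y[:,2]-z)<.005]
    if len(q)>5: print(round(z,3),len(q),q.min(0).round(4),q.max(0).round(4),np.median(q,0).round(4))
"
```

```text
[ 0.52534325 -0.16579526  0.22929284] [327.32282481 242.19662477] [328.17169407  10.52212279]
```

View pics/w1.png

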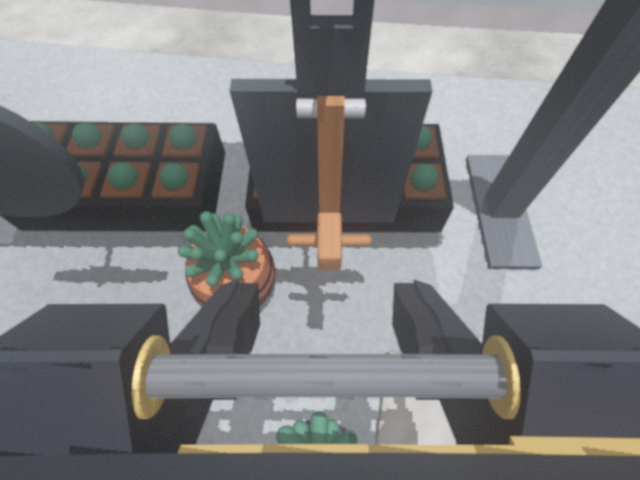

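The wrist view shows the hanging slate, with the orange leg down the middle and its tab at about (330,245). My predicted grasp pixel (327,242) falls on the tab. The terracotta pot is at (225,265), clear of the fingers.

```bash
python3 -c "
from h import *
P=np.load('w1.npy')
img=cv2.imread('pics/w1.png'); hsv=cv2.cvtColor(img,cv2.COLOR_BGR2HSV); print(hsv[240,330],P[240,330],P[225,330])
m=(hsv[...,0]<20)&(hsv[...,1]>80); m[:,:280]=0;m[:,380:]=0;m[:90]=0;m[275:]=0
for r in range(100,275,12):
    q=P[r][m[r]]
    if len(q): print(r,np.where(m[r])[0][[0,-1]],np.nanmedian(q,0).round(4),np.nanmin(q[:,1]).round(4),np.nanmax(q[:,1]).round(4))
q=P[100:200,350:390].reshape(-1,3); q=q[(q[:,0]<.66)]; print('panelR',np.nanmedian(q,0)); q=P[100:200,270:310].reshape(-1,3); q=q[(q[:,0]<.66)]; print('panelL',np.nanmedian(q,0))
print(aim([.595,-.158,.160],45,.106))
"
```

```text
[ 13  98 214] [ 0.59193762 -0.15980862  0.16885099] [ 0.60184214 -0.158777    0.16864578]
100 [318 343] [ 0.6203 -0.1562  0.2448] -0.1616 -0.1508
112 [318 342] [ 0.617  -0.1564  0.2412] -0.1616 -0.1512
124 [318 343] [ 0.6166 -0.1567  0.2342] -0.1624 -0.151
136 [318 342] [ 0.616  -0.1566  0.2271] -0.1622 -0.1511
148 [318 342] [ 0.6153 -0.1568  0.2194] -0.1626 -0.151
160 [318 341] [ 0.6151 -0.1567  0.2109] -0.1624 -0.151
172 [319 340] [ 0.6144 -0.1568  0.2019] -0.1623 -0.1514
184 [319 340] [ 0.6137 -0.157   0.1924] -0.1627 -0.1513
196 [319 339] [ 0.6127 -0.1569  0.1821] -0.1625 -0.1513
208 [319 339] [ 0.612  -0.1571  0.1709] -0.163 -0.1513
220 [317 341] [ 0.6054 -0.1578  0.1682] -0.1642 -0.1507
232 [318 341] [ 0.597 -0.159  0.169] -0.165 -0.1524
244 [289 368] [ 0.6067 -0.1593  0.1322] -0.1837 -0.1312
256 [318 340] [ 0.5813 -0.1604  0.17  ] -0.1664 -0.1543
268 [320 338] [ 0.5794 -0.1607  0.1585] -0.1658 -0.1555
panelR [ 0.62838287 -0.17652353  0.20588522]
panelL [ 0.62378291 -0.13453857  0.20570558]
(array([ 0.07, -0.03, 10.06]), array([-0. ,  0.1,  0.1]))
```

Emit:
move_arm([
  [-0.1,0.1,5,0,0,0,0.6],
  [-0.1,0.1,8,0,0,0,0.5],
  [-0.1,0.1,9.7,0,0,0,0.4],
  [-0.1,0.1,9.7,0,0,0,0.1],
  [-0.1,0.1,9.7,0,0,0,0.05],
], newtons=8)

```text
time_s: 1.95
ee_pos: [0.5925, -0.1606, 0.1609]
tcp_rot: [-2.863, -0.152, -1.186]
force: [-1.2, -1.0, 0.1]
gripper_width: 0.0172
```

Emit:
move_arm([
  [0,0,0,0,0,0,0.05],
  [0,0,0,0,0,0,0.05],
  [0,0,0,0,0,0,0.05],
])

```text
time_s: 2.33
ee_pos: [0.593, -0.1602, 0.1608]
tcp_rot: [-2.863, -0.153, -1.186]
force: [-0.7, -0.2, 2.5]
gripper_width: 0.0135
```

```bash
python3 - <<'E'
from h import *
p,r=pose(); print(p,aim([.591,-.159,.161],45,.106))
# swing about hinge (rack frame): tool rigid with leg
yaw=.106; ex=np.array([np.cos(yaw),np.sin(yaw),0]); ey=np.array([-np.sin(yaw),np.cos(yaw),0])
H=np.array([.629,-.154,.240])-.010*ex
for a in np.arange(.1,.85,.1):
    Q=R.from_rotvec(ey*a)  # +y rot: -z -> -x
    print(round(a,2),delta(H+Q.apply(p-H),Q*r))
E
```

```text
[ 0.59303523 -0.16019945  0.16075151] (array([-0.12, -0.14,  0.05]), array([ 0.1, -0. ,  0.1]))
0.1 (array([-0.34,  0.  , -0.76]), array([ 0. , -5.7, -0. ]))
0.2 (array([-0.59,  0.  , -1.56]), array([  0. , -11.5,  -0. ]))
0.3 (array([-0.77,  0.  , -2.38]), array([  0. , -17.2,  -0. ]))
0.4 (array([-0.86,  0.  , -3.2 ]), array([  0. , -22.9,  -0. ]))
0.5 (array([-0.88,  0.  , -4.04]), array([  0. , -28.6,  -0. ]))
0.6 (array([-0.8 ,  0.  , -4.87]), array([  0. , -34.4,  -0. ]))
0.7 (array([-0.65,  0.01, -5.69]), array([  0. , -40.1,  -0. ]))
0.8 (array([-0.41,  0.01, -6.49]), array([  0.1, -45.8,  -0. ]))
```

Emit:
move_arm([
  [-0.17,0,-0.38,0,-2,0,0.05],
  [-0.34,0,-0.76,0,-4,0,0.05],
  [-0.48,0,-1.16,0,-6,0,0.05],
  [-0.6,0,-1.56,0,-8,0,0.05],
  [-0.7,0,-2,0,-10,0,0.05],
], newtons=5)

```text
time_s: 2.95
ee_pos: [0.5733, -0.1617, 0.1687]
tcp_rot: [-2.964, -0.158, -0.928]
force: [-0.4, -0.0, -2.8]
gripper_width: 0.0138
```

Emit:
move_arm([
  [0,0,-0.4,0,-2,0,0.05],
  [0,0,-0.8,0,-4,0,0.05],
  [0.05,0,-1.2,0,-5,0,0.05],
  [0.15,0,-1.6,0,-6,0,0.05],
  [0.25,0,-2,0,-7,0,0.05],
])

```text
time_s: 3.58
ee_pos: [0.5645, -0.163, 0.1873]
tcp_rot: [-3.021, -0.161, -0.751]
force: [-0.5, -0.7, -2.2]
gripper_width: 0.0141
```

```bash
python3 - <<'E'
from h import *
p,r=pose(); print(p,telemetry.read_state()['force'],r.apply([0,0,1]))
yaw=.106; ex=np.array([np.cos(yaw),np.sin(yaw),0]); ey=np.array([-np.sin(yaw),np.cos(yaw),0])
H=np.array([.629,-.154,.240])-.010*ex
d=p-H; print('angle',np.arctan2(-(d@ex),-d[2])-np.arctan2(24,80), np.hypot(d@ex,d[2]))
c=cap('wrist','w2.png'); np.save('w2.npy',cloud(c))
E
```

```text
[ 0.56448183 -0.16300278  0.18733152] [-0.52213399 -0.69014294 -2.20322804] [ 0.46544811  0.04893839 -0.88372116]
angle 0.5165775048985914 0.07622939844241429
```

View pics/w2.png

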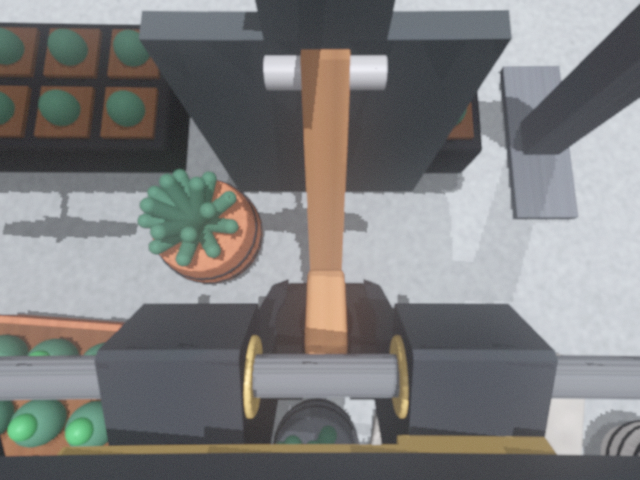

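The grip holds the tab at (325,310) and the leg is swung out. The downward 2 N suggests I've lifted the sign slightly, so I'll measure the panel and leg angles.

```bash
cat >> h.py <<'E'
YAW=.106; EX=np.array([np.cos(YAW),np.sin(YAW),0]); EY=np.array([-np.sin(YAW),np.cos(YAW),0]); HK=np.array([.629,-.154,0])
def rk(P): return np.stack([(P-HK)@EX,(P-HK)@EY,P[...,2]],-1)
def planefit(q):
    q=q[np.isfinite(q).all(1)]
    for _ in range(4):
        c=np.median(q,0); n=np.linalg.svd(q-q.mean(0),full_matrices=False)[2][2]; d=(q-q.mean(0))@n; k=abs(d)<max(.0015,2*d.std())
        q=q[k]
    return n*np.sign(-n[0]),q.mean(0),len(q)
E
python3 - <<'E'
from h import *
P=rk(np.load('w2.npy'))
def pr(n,q):
    n,c,k=planefit(q.reshape(-1,3)); print(k,n.round(3),c.round(4),'tilt',np.arctan2(n[2],-n[0]).round(3)); return n
a=pr(0,np.concatenate([P[60:170,240:290],P[60:170,375:420]],1)); b=pr(0,P[110:250,317:338])
for r in range(45,300,15): print(r,P[r,326].round(4))
for r in (20,40,60,100,150,185): print(r,P[r,270].round(4),P[r,390].round(4))
E
```

```text
9325 [-1.    -0.001  0.014] [ 0.003  -0.0031  0.206 ] tilt 0.014
2918 [-0.843 -0.     0.538] [-0.0225 -0.0023  0.2175] tilt 0.568
45 [ 0.0032 -0.0019  0.2463]
60 [-0.0022 -0.0019  0.2481]
75 [-0.0051 -0.0019  0.2465]
90 [-0.0059 -0.0019  0.2412]
105 [-0.0088 -0.0019  0.2391]
120 [-0.0112 -0.0019  0.2357]
135 [-0.0132 -0.0019  0.2308]
150 [-0.0161 -0.0019  0.2275]
165 [-0.0192 -0.0019  0.2238]
180 [-0.0219 -0.002   0.2186]
195 [-0.0251 -0.002   0.2136]
210 [-0.0283 -0.002   0.2076]
225 [-0.032 -0.002  0.202]
240 [-0.0362 -0.002   0.197 ]
255 [-0.0402 -0.002   0.1888]
270 [-0.0453 -0.002   0.1854]
285 [-0.051  -0.002   0.1884]
20 [0.0035 0.0108 0.2543] [ 0.0038 -0.0164  0.2539]
40 [0.0029 0.0116 0.2484] [ 0.0034 -0.0174  0.2478]
60 [-0.0007  0.0119  0.2459] [ 0.0043 -0.0189  0.2388]
100 [0.0032 0.0153 0.2208] [ 0.0034 -0.0218  0.2205]
150 [0.0026 0.0202 0.1845] [ 0.0029 -0.0276  0.1839]
185 [0.0025 0.0258 0.1422] [ 0.0021 -0.034   0.1433]
```

Emit:
move_arm([
  [-0.4,0,0,0,0,0,0.05],
  [-0.8,0,-0.1,0,-1,0,0.05],
  [-1.2,0,-0.2,0,-2,0,0.05],
  [-1.5,0,-0.3,0,-3,0,0.05],
  [-1.5,0,-0.3,0,-3,0,0.05],
])

```text
time_s: 4.25
ee_pos: [0.5505, -0.1648, 0.1835]
tcp_rot: [-3.042, -0.162, -0.676]
force: [3.6, 0.6, 4.6]
gripper_width: 0.0141
```

```bash
cat > leg.py <<'E'
from h import *
c=cap('wrist'); P=rk(cloud(c)); s=telemetry.read_state(); print(s['force'],s['gripper_width'],s['ee_pos'])
m=np.isfinite(P[...,0])&(P[...,2]>.14)&(P[...,2]<.236)
a=P[m&(abs(P[...,1]+.002)>.014)&(abs(P[...,1]+.002)<.035)&(abs(P[...,0])<.05)]
n,cc,k=planefit(a); ta=np.arctan2(n[2],-n[0]); print('panel',k,n.round(3),cc.round(4),ta.round(3))
b=P[m&(abs(P[...,1]+.002)<.004)&(P[...,2]>.195)&(P[...,0]>-.1)&(P[...,0]<.02)]
n,cc,k=planefit(b); tb=np.arctan2(n[2],-n[0]); print('leg',k,n.round(3),cc.round(4),tb.round(3),'REL',(tb-ta).round(3))
E
python3 leg.py
```

```text
[3.54303161 0.39559931 4.94489127] 0.014154731116504293 [ 0.55052587 -0.16479252  0.18339484]
panel 18411 [-0.979 -0.     0.206] [-0.0215 -0.002   0.2024] 0.207
leg 3771 [-0.001 -1.     0.001] [-0.0428 -0.002   0.2156] 0.668 REL 0.461
```

Emit:
move_arm([
  [0.4,0,0,0,0,0,0.05],
  [0.8,0,0.1,0,0,0,0.05],
  [1.0,0,0.2,0,0,0,0.05],
  [1.0,0,0.2,0,0,0,0.4],
  [1.0,0,0.2,0,0,0,0.4],
])

```text
time_s: 4.92
ee_pos: [0.56, -0.1636, 0.1853]
tcp_rot: [-3.042, -0.162, -0.674]
force: [0.4, 0.6, -0.1]
gripper_width: 0.0318
```

Emit:
move_arm([
  [0,0,-2,0,0,0,0.6],
  [0,0,-5,0,5,0,0.6],
  [0,0,-9,0,10,0,0.6],
  [0,0,-9,0,15,0,0.6],
  [0,0,-9,0,15,0,0.6],
])

```text
time_s: 5.55
ee_pos: [0.5213, -0.1676, 0.2666]
tcp_rot: [-2.916, -0.153, -1.059]
force: [0.5, -0.5, -0.0]
gripper_width: 0.0529
```

```bash
sed -i 's/n,cc,k=planefit(b); tb.*/f=np.polyfit(b[:,2],b[:,0],1); tb=np.arctan(f[0]); print("leg",len(b),tb.round(3),"REL",(tb-ta).round(3))/' leg.py; python3 leg.py; python3 - <<'E'
from h import *
c=cap('wrist','w3.png'); P=cloud(c); np.save('w3.npy',P)
E
```

```text
[-0.00346185 -0.22515096 -0.15027556] 0.05292494818846799 [ 0.52181245 -0.16764385  0.26668915]
panel 5150 [-1.   -0.   -0.03] [ 0.0033 -0.002   0.1957] -0.03
leg 1059 0.542 REL 0.572
```

View pics/w3.png

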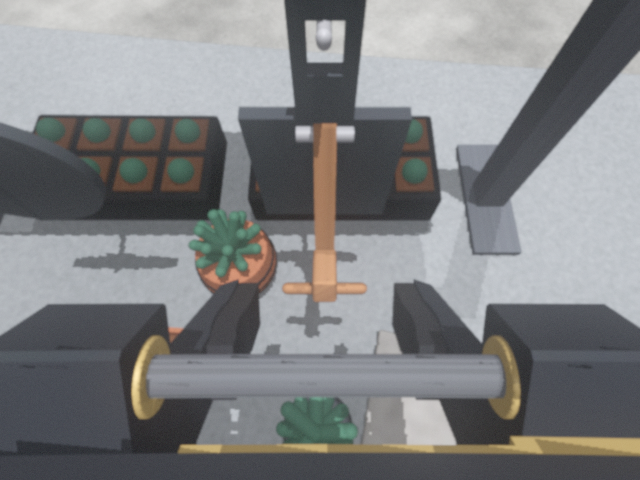

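The leg is out at 0.57 rad relative to the panel, which is the stop. The sign still hangs: hook knob at (325,38), neck at (325,60) to (325,110). Next is locating the neck.

```bash
python3 - <<'E'
from h import *
P=rk(np.load('w3.npy'))
for r in (8,30,40,60,66,72,80,90,100,106):
    row=P[r,280:375]; k=np.isfinite(row[:,0])&(abs(row[:,0])<.05); q=row[k]
    if len(q): print(r,len(q),np.where(k)[0][[0,-1]]+280,np.median(q,0).round(4),q[:,1].min().round(4),q[:,1].max().round(4),q[:,2].max().round(4))
print('hook tip',P[35:42,322:328].reshape(-1,3).mean(0))
for r in range(100,116,2): print(r,P[r,270].round(4),P[r,385].round(4))
E
```

```text
8 81 [285 365] [ 1.000e-04 -1.800e-03  3.079e-01] -0.0165 0.013 0.3091
30 53 [287 362] [ 0.0003 -0.0011  0.2985] -0.0163 0.013 0.3115
40 52 [288 361] [ 1.00e-04 -1.20e-03  2.94e-01] -0.0162 0.013 0.3093
60 34 [290 359] [ 0.0009 -0.0015  0.2834] -0.0162 0.0131 0.2845
66 69 [290 358] [ 0.0059 -0.0013  0.2754] -0.0161 0.0134 0.2813
72 68 [291 358] [ 0.0022 -0.0016  0.2755] -0.0163 0.0133 0.2772
80 66 [292 357] [ 0.0013 -0.0015  0.2718] -0.0162 0.0132 0.2727
90 63 [293 356] [ 0.0016 -0.0013  0.2653] -0.0163 0.0131 0.2663
100 61 [294 355] [ 0.0018 -0.0013  0.2585] -0.0162 0.0132 0.26
106 79 [280 363] [0.0017 0.0007 0.2544] -0.0216 0.0217 0.2557
hook tip [-0.01689256 -0.00159296  0.30943331]
100 [0.235  0.0697 0.001 ] [ 0.2356 -0.08    0.0006]
102 [ 2.327e-01  6.970e-02 -1.000e-04] [ 0.2316 -0.0797  0.0013]
104 [2.292e-01 6.950e-02 1.000e-04] [ 0.2299 -0.0798 -0.0005]
106 [0.01   0.027  0.2449] [ 2.26e-01 -7.95e-02  2.00e-04]
108 [0.0089 0.0269 0.2447] [ 0.0081 -0.0329  0.2457]
110 [0.0072 0.0268 0.2452] [ 0.0082 -0.0332  0.244 ]
112 [0.0061 0.0268 0.2449] [ 0.0063 -0.033   0.2447]
114 [0.0046 0.0266 0.2452] [ 0.0046 -0.0328  0.2452]
```

```bash
cat >> h.py <<'E'
def wr(x,y,z): return HK+EX*x+EY*y+np.array([0,0,z])
E
python3 -c "
from h import *
G=wr(.005,-.0016,.279); print(G)
print(aim(G,48,YAW,.08)); print(aim(G,48,YAW,0))"
```

```text
[ 0.63414122 -0.15506201  0.279     ]
(array([ 9.15, -0.06, -1.52]), array([0. , 2.1, 0. ]))
(array([ 9.45, -0.06,  6.48]), array([0. , 2.1, 0. ]))
```

Emit:
move_arm([
  [4.6,0,-1,0,1,0,0.75],
  [9.1,0,-1.5,0,2.1,0,0.75],
  [9.2,0,1,0,2.1,0,0.75],
  [9.3,0,4,0,2.1,0,0.75],
  [9.4,0,6.4,0,2.1,0,0.75],
])

```text
time_s: 6.28
ee_pos: [0.6357, -0.1549, 0.2767]
tcp_rot: [-2.895, -0.156, -1.109]
force: [0.4, 0.4, 0.2]
gripper_width: 0.0659
```

```bash
python3 -c "
from h import *
G=wr(.005,-.0016,.279); print(aim(G,48,YAW,0))
c=cap('wrist'); P=rk(cloud(c)); s=telemetry.read_state(); print(s['force'])
m=(abs(P[...,0])<.03)&(P[...,2]>.247)&(P[...,2]<.265); q=P[m]; print(len(q),q[:,1].min(),q[:,1].max(),np.median(q,0))
cv2.imwrite('pics/w4.png',c['frame'][:,:,::-1])"
```

```text
(array([ 0.03, -0.  , -0.08]), array([-0. ,  0.1,  0.1]))
[-1.59364985 -0.09071717 -2.57514853]
518 -0.034807918963310085 0.031949060862106825 [ 0.00133165 -0.00547471  0.26009982]
```

View pics/w4.png

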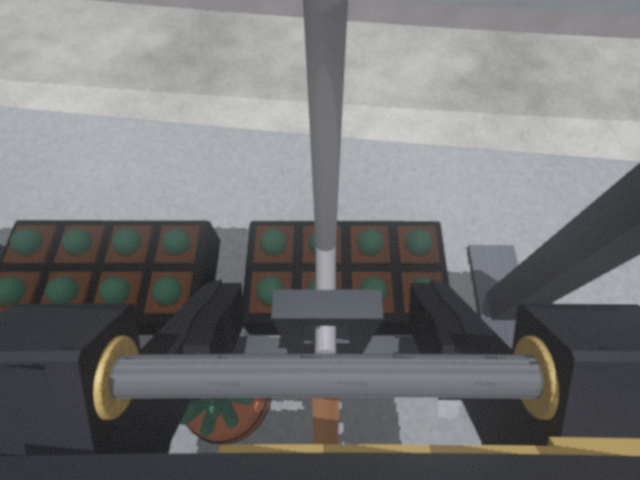

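The fingers at about columns 225 and 430 straddle the neck, whose top is at (327,310), and the hook wire is above it. Closing now.

Emit:
move_arm([
  [0,0,0,0,0,0,0.3],
  [0,0,0,0,0,0,0.25],
  [0,0,0,0,0,0,0.2],
  [0,0,0,0,0,0,0.2],
  [0,0,0,0,0,0,0.2],
], newtons=35)

```text
time_s: 6.95
ee_pos: [0.6346, -0.1554, 0.2787]
tcp_rot: [-2.894, -0.155, -1.114]
force: [-1.4, 0.5, 2.9]
gripper_width: 0.0293
```

```bash
python3 -c "
from h import *
r=pose()[1]
print(r.inv().apply([0,0,1]).round(3), r.inv().apply(-EX).round(3))"
```

```text
[ 0.67   0.001 -0.742] [-0.742 -0.    -0.67 ]
```

Emit:
move_arm([
  [0.35,0,-0.4,0,0,0,0.2],
  [0.7,0,-0.75,0,0,0,0.2],
  [1.0,0,-1.1,0,0,0,0.2],
  [1.0,0,-1.1,0,0,0,0.2],
])

```text
time_s: 7.45
ee_pos: [0.6347, -0.1555, 0.2932]
tcp_rot: [-2.894, -0.155, -1.113]
force: [0.2, 0.3, -3.0]
gripper_width: 0.0294
```

```bash
python3 -c "
from h import *
s=telemetry.read_state(); print(s['ee_pos'],s['force'],s['gripper_width'],s['time_s'])"
```

```text
[ 0.63471688 -0.155459    0.29323308] [ 0.20000451  0.34063516 -2.99713433] 0.029399776231844404 7.45
```

Emit:
move_arm([
  [-0.75,0,-0.67,0,0,0,0.2],
  [-1.5,0,-1.34,0,0,0,0.2],
  [-2.25,0,-2,0,0,0,0.2],
  [-3.35,0,-3,0,0,0,0.2],
  [-4.5,0,-4,0,0,0,0.2],
])

```text
time_s: 8.07
ee_pos: [0.5737, -0.1619, 0.2925]
tcp_rot: [-2.894, -0.155, -1.113]
force: [0.2, -0.2, -2.9]
gripper_width: 0.0291
```

```bash
python3 - <<'E'
from h import *
s=telemetry.read_state(); print(s['ee_pos'],s['force'],s['gripper_width'])
c=cap('wrist'); cv2.imwrite('pics/w5.png',c['frame'][:,:,::-1]); P=cloud(c); np.save('w5.npy',P)
t=cap('top','top5.png'); Q=cloud(t); np.save('top5.npy',Q)
E
```

```text
[ 0.57368477 -0.16188708  0.29250252] [ 0.1515714  -0.15820819 -2.94209407] 0.029140320679925343
```

View pics/w5.png

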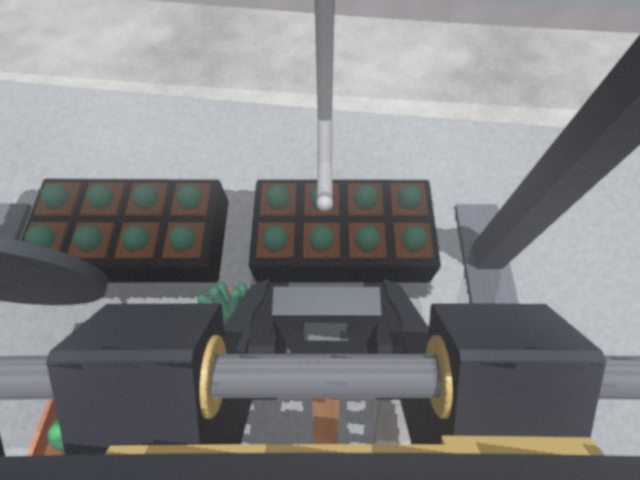

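The sign is off the hook: the empty hook tip is at (325,202) and the neck is held at (327,300). Next I'll refine the slab pose by colour, intersecting pixels with the slab-top plane.

```bash
cat > slab.py <<'E'
from h import *
for n,b in (('scene',(slice(330,430),slice(258,365))),('top',(slice(185,265),slice(382,462)))):
    c=cap(n); d=c['depth'].copy(); img=cv2.imread(f'pics/{n}0.png').astype(int)
    c['depth']=np.ones_like(d); P1=cloud(c); o=c['T'][:3,3]; ray=P1-o; P=o+ray*((.012-o[2])/ray[...,2])[...,None]
    P0=np.load(n+'.npy')
    m=np.zeros(d.shape,np.uint8); m[b]=((img[...,2]-img[...,0]>=-3)&(P0[...,2]<.022))[b]
    m=cv2.morphologyEx(m,cv2.MORPH_CLOSE,np.ones((3,3)));m=cv2.morphologyEx(m,cv2.MORPH_OPEN,np.ones((5,5)))
    k,l,st,_=cv2.connectedComponentsWithStats(m); j=1+np.argmax(st[1:,4]); q=P[l==j][:,:2]
    # maximise symmetric fit: area-based square fit
    from scipy.optimize import minimize
    A=(l==j); reg=np.zeros(d.shape,bool); reg[b]=True; X=P[reg][:,:2]; Y=A[reg].astype(float)
    def cost(v):
        D=X-v[:2]; cc,ss=np.cos(v[2]),np.sin(v[2]); u=abs(np.stack([D@[cc,ss],D@[-ss,cc]],-1)).max(1)
        return ((1/(1+np.exp((u-.075)/.001))-Y)**2).sum()
    r=min((minimize(cost,[*q.mean(0),y],method='Nelder-Mead',options=dict(xatol=1e-5,initial_simplex=np.array([*q.mean(0),y])+np.array([[0,0,0],[.006,0,0],[0,.006,0],[0,0,.06]]))) for y in(-.15,-.05,.05)),key=lambda r:r.fun)
    print(n,A.sum(),cv2.minAreaRect(q.astype(np.float32)),q.mean(0),r.x,r.fun)
E
python3 slab.py
```

```text
scene 9126 ((0.4892176389694214, -0.27559149265289307), (0.251409649848938, 0.2297656238079071), 13.918863296508789) [ 0.49247388 -0.27467378] [ 0.4920599  -0.2855527  -0.13840223] 4848.24416366297
top 2911 ((0.4915532171726227, -0.2775815427303314), (0.15219905972480774, 0.15274198353290558), 84.10205078125) [ 0.49112803 -0.27777274] [ 0.49130119 -0.2777794  -0.09752072] 43.23425137648461
```

```bash
cat >> h.py <<'E'
SC=np.array([.491,-.279,0]); SY=-.092
def sl(x,y,z): return SC+R.from_euler('z',SY).apply([x,y,0])+np.array([0,0,z])
E
python3 -c "
from h import *
print(aim(sl(.003,0,.32),37.7,SY)); print(telemetry.read_state()['joint_pos'])"
```

```text
(array([-5.02, 10.84, -8.02]), array([-8.3, 10.2,  7.8]))
[-0.66297079  0.236378    1.58417199  0.65956999  0.86205244  0.48036079]
```

Emit:
move_arm([
  [1,0,-2.5,0,0,0,0.2],
  [-1,3.5,-4.5,-3,3,2.5,0.2],
  [-3,7,-6,-5.5,6,5,0.2],
  [-5,10.8,-8,-8.3,10.2,7.8,0.2],
  [-5,10.8,-8,-8.3,10.2,7.8,0.2],
])

```text
time_s: 8.9
ee_pos: [0.4949, -0.2813, 0.318]
tcp_rot: [2.78, -0.136, 1.364]
force: [0.3, 0.6, -3.6]
gripper_width: 0.0293
```

```bash
python3 - <<'E'
from h import *
print(aim(sl(.003,0,.32),37.7,SY))
s=telemetry.read_state(); print(s['ee_pos'],s['force'],s['gripper_width'])
t=cap('top'); s2=cap('scene')
a=t['frame'][120:360,300:560,::-1]; b=s2['frame'][220:460,180:440,::-1]
cv2.imwrite('pics/v6.png',cv2.resize(np.hstack([a,b]),None,fx=1.53,fy=1.53))
for c,n in((t,'top'),(s2,'scene')): np.save(n+'6.npy',cloud(c)); cv2.imwrite(f'pics/{n}6.png',c['frame'][:,:,::-1])
E
```

```text
(array([ 0.09, -0.2 , -0.01]), array([ 0.2,  0. , -0.2]))
[ 0.49487384 -0.2813311   0.3179805 ] [ 0.3476731   0.63916317 -3.63701199] 0.029257336280631152
```

View pics/v6.png

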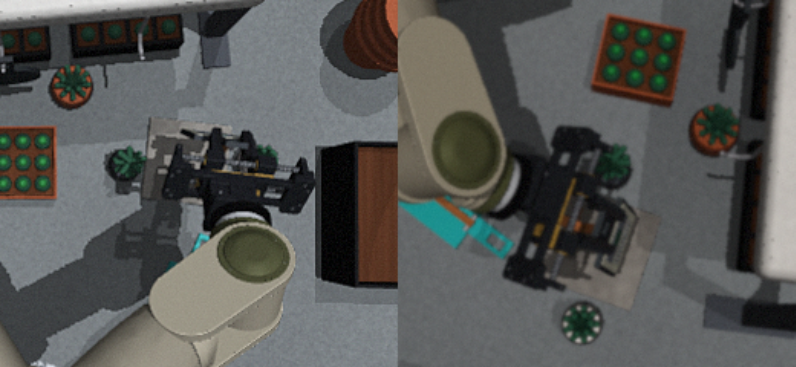

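The sign is held above the slab; in the scene crop its top is at about (622,240). A numeric check of its lean from the wrist cloud comes before lowering.

```bash
python3 - <<'E'
from h import *
c=cap('wrist'); Pw=cloud(c); z0=pose()[0]; print(z0)
for n,P in (('wrist',Pw),('scene',np.load('scene6.npy'))):
    Q=R.from_euler('z',SY).inv().apply((P-SC).reshape(-1,3)).reshape(P.shape)
    for nm,lo,hi,yl,yh in(('necktop',.335,.37,-.013,.013),('ledgeR',.272,.297,-.044,-.019),('ledgeL',.272,.297,.019,.044)):
        m=(Q[...,2]>lo)&(Q[...,2]<hi)&(Q[...,1]>yl)&(Q[...,1]<yh)&(Q[...,0]>-.03)&(Q[...,0]<.04)
        q=Q[m]
        if len(q)>8: print(n,nm,len(q),np.percentile(q,[5,50,95],0).round(4).tolist())
    m=(Q[...,2]>.18)&(Q[...,2]<.27)&(abs(Q[...,1])<.05)&(Q[...,0]>-.02)&(Q[...,0]<.06)
    q=Q[m]; print(n,'panel',len(q))
    if len(q)>50:
        for z in np.arange(.18,.27,.015):
            k=q[abs(q[:,2]-z)<.004]; 
            if len(k)>4: print(round(z,3),np.percentile(k,[5,50,95],0)[:,:2].round(4).tolist())
E
```

```text
[ 0.49651866 -0.27840165  0.31860547]
wrist necktop 3467 [[-0.0057, -0.0118, 0.3414], [-0.0032, 0.0, 0.3512], [0.0014, 0.0118, 0.3526]]
wrist panel 1171
0.24 [[-0.0168, -0.0043], [-0.0153, 0.0014], [-0.0138, 0.0063]]
0.255 [[-0.0111, -0.0045], [-0.0097, 0.0009], [-0.0082, 0.0065]]
scene necktop 89 [[-0.006, -0.0115, 0.3434], [-0.0014, 0.0001, 0.3514], [0.0031, 0.0116, 0.3552]]
scene ledgeR 63 [[0.0063, -0.043, 0.274], [0.0115, -0.0349, 0.2837], [0.0167, -0.0273, 0.288]]
scene ledgeL 32 [[0.0069, 0.0346, 0.2733], [0.012, 0.0388, 0.285], [0.0172, 0.0432, 0.2888]]
scene panel 404
0.18 [[0.0328, -0.0417], [0.034, -0.0049], [0.0348, 0.027]]
0.195 [[0.0299, -0.0412], [0.032, 0.0026], [0.0327, 0.0426]]
0.21 [[0.0275, -0.0428], [0.0294, 0.0016], [0.0307, 0.0399]]
0.225 [[0.0217, -0.0439], [0.0264, 0.0018], [0.0276, 0.0411]]
0.24 [[-0.0179, -0.0387], [0.0239, -0.0008], [0.0252, 0.0398]]
0.255 [[-0.0125, -0.0419], [0.0204, -0.0003], [0.0223, 0.0405]]
0.27 [[0.0171, -0.0343], [0.0187, -0.0026], [0.0191, 0.0275]]
```

```bash
python3 -c "
from h import *
print(aim(sl(.002,0,.172),36,SY)); print(pose()[1].inv().apply([0,0,-1]))"
```

```text
(array([-11.8 ,   0.12,   8.9 ]), array([-0.1,  1.7,  0. ]))
[-7.90955171e-01  3.35048833e-04  6.11874011e-01]
```

Emit:
move_arm([
  [-2.5,0,1.9,0,1,0,0.2],
  [-5,0,3.8,0,1.7,0,0.2],
  [-7.5,0.1,5.7,0,1.7,0,0.2],
  [-10,0.1,7.6,0,1.7,0,0.2],
  [-11.8,0.1,8.9,0,1.7,0,0.2],
])

```text
time_s: 9.68
ee_pos: [0.4951, -0.2786, 0.1696]
tcp_rot: [2.761, -0.124, 1.405]
force: [0.1, -0.8, -2.8]
gripper_width: 0.0294
```

```bash
python3 - <<'E'
from h import *
c=cap('wrist'); s=telemetry.read_state(); print(s['ee_pos'],s['force'],s['time_s'],aim(sl(.002,0,.172),36,SY), pose()[1].inv().apply([0,0,-1]))
P=cloud(c); Q=R.from_euler('z',SY).inv().apply((P-SC).reshape(-1,3)).reshape(P.shape)
c2=cap('scene'); P=cloud(c2); Q2=R.from_euler('z',SY).inv().apply((P-SC).reshape(-1,3))
q=Q2[(abs(Q2[:,1])<.045)&(Q2[:,0]>0)&(Q2[:,0]<.06)&(Q2[:,2]>.02)&(Q2[:,2]<.135)]
for z in np.arange(.02,.135,.012):
    k=q[abs(q[:,2]-z)<.004]
    if len(k)>4: print(round(z,3),np.percentile(k,[5,50,95],0)[:,:2].round(4).tolist())
E
```

```text
[ 0.49449533 -0.27817668  0.16727801] [-1.53700582  0.3890248  -6.54081722] 9.725 (array([ 0.3 ,  0.11, -0.19]), array([-0.2,  0.2, -0.1])) [-0.80681275  0.00256996  0.59080164]
0.032 [[0.0351, -0.036], [0.0359, -0.0034], [0.0366, 0.0326]]
0.044 [[0.0322, -0.0388], [0.0336, -0.0036], [0.0347, 0.0388]]
0.056 [[0.0284, -0.0417], [0.0308, -0.0061], [0.0322, 0.0353]]
0.068 [[0.0274, -0.0324], [0.0287, 0.0043], [0.03, 0.0375]]
0.08 [[0.0242, -0.0411], [0.0259, 0.0064], [0.0273, 0.0407]]
0.092 [[0.0224, -0.0354], [0.0238, 0.0063], [0.025, 0.0412]]
0.104 [[0.0195, -0.0409], [0.0212, 0.0053], [0.0229, 0.0409]]
0.116 [[0.0168, -0.0405], [0.0185, 0.0019], [0.02, 0.0412]]
0.128 [[0.0074, -0.0403], [0.0146, -0.008], [0.0166, 0.0392]]
```

Emit:
move_arm([
  [-0.16,0,0.12,0,0,0,0.2],
  [-0.32,0,0.24,0,0,0,0.2],
  [-0.44,0,0.33,0,0,0,0.2],
  [-0.5,0,0.38,0,0,0,0.2],
  [-0.5,0,0.38,0,0,0,0.2],
])

```text
time_s: 10.4
ee_pos: [0.4943, -0.2796, 0.1645]
tcp_rot: [2.76, -0.128, 1.406]
force: [-0.1, -0.1, -3.1]
gripper_width: 0.0288
```

Emit:
move_arm([
  [-0.12,0,0.09,0,0,0,0.2],
  [-0.24,0,0.18,0,0,0,0.2],
  [-0.33,0,0.25,0,0,0,0.2],
  [-0.4,0,0.3,0,0,0,0.2],
  [-0.4,0,0.3,0,0,0,0.2],
])

```text
time_s: 11.02
ee_pos: [0.4944, -0.2796, 0.1593]
tcp_rot: [2.76, -0.128, 1.406]
force: [-0.6, -0.4, -3.0]
gripper_width: 0.0293
```

Emit:
move_arm([
  [-0.08,0,0.06,0,0,0,0.2],
  [-0.16,0,0.12,0,0,0,0.2],
  [-0.16,0,0.12,0,0,0,0.2],
])

```text
time_s: 11.4
ee_pos: [0.4951, -0.2799, 0.1586]
tcp_rot: [2.757, -0.126, 1.41]
force: [2.2, 0.2, 5.8]
gripper_width: 0.0295
```

Emit:
move_arm([
  [0.03,0,-0.02,0,0,0,0.2],
  [0.03,0,-0.02,0,0,0,0.2],
  [0.03,0,-0.02,0,0,0,0.2],
  [0.03,0,-0.02,0,0,0,0.2],
], newtons=5)

```text
time_s: 11.9
ee_pos: [0.4948, -0.2798, 0.1584]
tcp_rot: [2.759, -0.127, 1.408]
force: [2.5, 0.6, 6.6]
gripper_width: 0.0295
```

```bash
cat > st.py <<'E'
from h import *
s=telemetry.read_state(); print(s['ee_pos'],s['force'],s['ft_torque'],s['gripper_width'],s['time_s'])
c2=cap('scene'); P=cloud(c2); Q2=R.from_euler('z',SY).inv().apply((P-SC).reshape(-1,3))
q=Q2[(abs(Q2[:,1])<.045)&(Q2[:,0]>0)&(Q2[:,0]<.06)&(Q2[:,2]>.024)&(Q2[:,2]<.118)]
n,c,k=planefit(q); print(k,n.round(3),c.round(4),'lean',np.arctan2(n[2],n[0]) if n[0]>0 else np.arctan2(-n[2],-n[0]),'yaw rel',n[1]/n[0], 'base x front',c[0]+(c[2]-.0137)*abs(n[2]/n[0]))
for y in (-1,1):
    k=q[q[:,1]*y>.03]; print((np.percentile(k[:,1]*y,99)*y).round(4))
E
python3 st.py
```

```text
[ 0.4948443  -0.27979899  0.15843502] [2.53995409 0.59948213 6.60189269] [ 0.03947237 -0.61265749  0.07748892] 0.02950061770468687 11.9
329 [-0.977  0.009 -0.212] [ 0.0278 -0.0013  0.0693] lean 0.2131632045871232 yaw rel -0.009378454606330749 base x front 0.039869426622098525
-0.0444
0.0445
```

Emit:
move_arm([
  [0.05,0,-0.04,0,0,0,0.2],
  [0.05,0,-0.04,0,0,0,0.35],
  [0.05,0,-0.04,0,0,0,0.45],
  [0.05,0,-0.04,0,0,0,0.5],
  [0.05,0,-0.04,0,0,0,0.55],
])

```text
time_s: 12.58
ee_pos: [0.4944, -0.2796, 0.1582]
tcp_rot: [2.76, -0.128, 1.406]
force: [-0.6, 0.4, 0.6]
gripper_width: 0.0483
```

```bash
python3 st.py
```

```text
[ 0.4943583  -0.27959608  0.15823912] [-0.58632634  0.37849504  0.55247112] [0.07818069 0.30110883 0.0220043 ] 0.04830159369897152 12.575
320 [-0.979  0.009 -0.202] [ 0.0277 -0.0017  0.0714] lean 0.20297928685853736 yaw rel -0.00967276951777559 base x front 0.03958222331960138
-0.0442
0.0443
```

Released and standing at a 0.20 rad lean. Now I'll retreat straight back along the tool axis.

Emit:
move_arm([
  [0,0,-2,0,0,0,0.55],
  [0,0,-4.5,0,0,0,0.55],
  [0,0,-8,0,0,0,0.55],
  [0,0,-12,0,0,0,0.55],
  [0,0,-16,0,0,0,0.55],
])

```text
time_s: 13.25
ee_pos: [0.3646, -0.2673, 0.253]
tcp_rot: [2.761, -0.127, 1.405]
force: [-0.3, -0.6, -0.1]
gripper_width: 0.0484
```

```bash
python3 st.py; python3 - <<'E'
from h import *
t=cap('top'); s2=cap('scene'); w=cap('wrist')
a=t['frame'][100:340,270:530,::-1]; b=s2['frame'][220:460,180:440,::-1]
top=np.hstack([a,b]); ww=cv2.resize(w['frame'][:,:,::-1],(427,320)); ww=np.pad(ww,((0,0),(0,520-427),(0,0)))
cv2.imwrite('pics/v7.png',np.vstack([top,ww]))
P=cloud(s2); m=s2['frame']
for n,x in(('tall',(.4797,-.1563)),('low',(.4917,-.3874)),('mid',(.6174,-.0615))):
    q=P[(np.hypot(P[...,0]-x[0],P[...,1]-x[1])<.05)&(P[...,2]>.03)&(P[...,2]<.2)]
    P0=np.load('scene.npy'); q0=P0[(np.hypot(P0[...,0]-x[0],P0[...,1]-x[1])<.05)&(P0[...,2]>.03)&(P0[...,2]<.2)]
    print(n,len(q),np.median(q,0),q[:,2].max(),len(q0),np.median(q0,0),q0[:,2].max())
E
```

```text
[ 0.36461522 -0.26732845  0.25302384] [-0.29079963 -0.63959485 -0.14978731] [ 0.05587857  0.36200362 -0.01686266] 0.04839037592857782 13.25
343 [-0.979  0.007 -0.202] [ 0.0273 -0.0007  0.0733] lean 0.2033237387633785 yaw rel -0.007176892354638552 base x front 0.039589468310247525
-0.0442
0.0442
tall 567 [ 0.48191191 -0.1703918   0.10478112] 0.13886355446265997 569 [ 0.4819809  -0.17058792  0.10384749] 0.13950230602617752
low 570 [ 0.49269019 -0.39614498  0.08380182] 0.11497285736524021 572 [ 0.49274523 -0.396189    0.08393484] 0.11564256256420657
mid 843 [ 0.61819273 -0.07539502  0.07345591] 0.1962014732452544 721 [ 0.61475994 -0.07250983  0.07677322] 0.19841560835647032
```

View pics/v7.png

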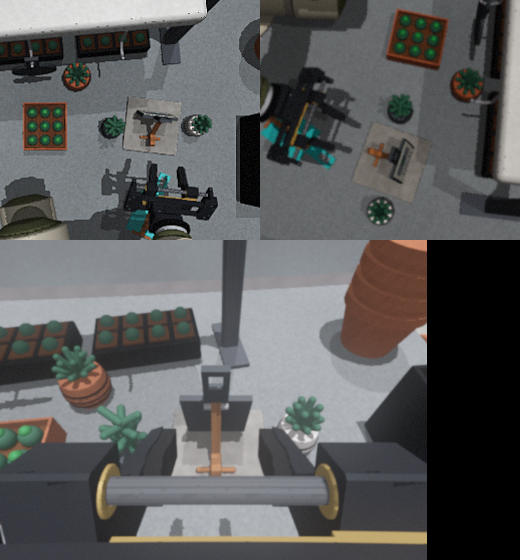

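The sign stands on its leg inside the slab (wrist tile: panel at (215,425), foot at (215,470)). The pots are unmoved, the round sign is still on the left hook at (35,65) in the top tile, and the gripper is well clear. Handing in.

```bash
python3 -c "
from h import *
print(job.finish_job())"
```

```text
the job is handed in; nothing more can be done
None
```

The rectangular sign now stands on its leg on the slab between the two pots, picture side away from the robot, and I've handed the job in at about 13.4 s of the 64 s allowed. I pulled the leg out to its stop by the tab while the sign hung. I then lifted the sign 14.5 mm by the neck, drew it off the hook, and lowered it onto the slab until it touched before letting go.

**Last checks after backing off:**
- **Stance:** it leans 0.203 rad, against about 0.21 expected. It is within 0.01 rad of square by my slab estimate, whose two camera yaws (-0.08 and -0.10) differ by about 0.02 rad.
- **On the slab:** the panel spans ±44 mm across. Its front lower edge is 40 mm ahead of the slab centre. By the sign's dimensions the foot is about 35 mm behind the centre.
- **Side pots:** the tall and low pots read within 0.2 mm of their starting positions in plan.
- **Other things:** the round sign is still on its hook and the gripper touches nothing.

**Disagreements:**
- The terracotta pot's reading shifted by 3 to 4 mm, most likely because the hanging sign no longer hides or mixes with its points. It looks unmoved in the pictures.
- The slab fit from the scene camera's colour failed. I used the top camera's fit combined with the scene camera's earlier depth measurement.
- While pulling the leg, the tool drifted upward and pulled up on the hanging sign with about 2 N. It stayed on the hook and settled back to its hanging height.

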